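# Set the length stop of a cross-cut fence with its knurled fine adjuster

## Task

Set the saw fence's length stop for the next batch of toy wagon sides: roll the knurled adjuster wheel under a fingertip until the flat face of the stop has closed up to the black pen line on the masking tape and stands level with it. Move the stop only by rolling the wheel, do not push the stop itself, and leave the wood blank, toy wagon, sanding block and glue bottle where they are.

Things in the scene. Friction and masses are not known exactly. Their poses are not given: they have to be found in the camera images.
- cutting_board: Cross-cut board screwed to the bench: plywood base 190 x 520 x 18 mm, and along its far side a fence 500 mm long, top 68 mm above the bench (16 mm plywood facing towards the robot, then a 40 mm aluminium T-slot profile). Origin: underside of the base, mid-length. x points across the fence away from the robot, y along the fence to the robot's left, z up; yaw within 0.3 rad.
- wheel_crown (a point): Highest point of the knurled steel wheel, mid-width, 110 mm above the bench; has the board's axes and does not turn. The wheel (40 mm diameter, 16 mm wide, axis along board y) stands 12 mm proud of a slotted aluminium housing, 52 (x) x 50 (y) mm, top at 98 mm, and only turns in place. A black clamping knob, 42 mm wide, top at 94 mm, stands 60 mm to its -y side: not used.
- adjuster_wheel (a joint): Turn of the wheel, rad; grows as its top is drawn towards the robot (board -x). A full turn (6.28 rad) moves the stop 8 mm along board +y, towards the line; turning back withdraws it. It takes about 1.3 N at the rim, stays where it is left, and has end stops at 0 and 21 rad.
- length_stop: Aluminium length stop driven along the fence by the wheel's lead screw: a carriage 38 x 36 x 34 mm on the fence and an arm 12 mm thick in y that reaches over the plywood facing, 3 mm above it, and down in front. Axes as the board's. Its flat face looks to board +y; the origin lies in the plane of that face, 68 mm above the bench, over the middle of the aluminium profile.
- stop_edge (a point): Point in the plane of the stop's flat face, on the lower edge of its arm, over the middle of the plywood facing, 71 mm above the bench. It moves with the stop. At the start it is 5 to 14 mm short of the line.
- setting_line (a point): Middle of the black pen line, 2 mm wide and 16 mm long, across a 16 x 50 mm strip of masking tape on top of the plywood facing, 69 mm above the bench. Axes as the board's: the line runs along x, and the stop is set when stop_edge's y in this frame is 0 (negative while the gap is open). Its place along the fence differs from start to start.
- blank: Loose wooden blank 55 x 110 x 12 mm lying on the base in front of the fence, origin under its centre. Leave alone.
- toy_wagon: Loose wooden toy wagon, 86 x 120 x 54 mm, on the bench behind the fence, origin under its centre. Leave alone.
- sanding_block: Loose cork sanding block 66 x 111 x 32 mm, on the bench beside the board's right (-y) end, origin under its centre. Leave alone.
- glue_bottle: Loose white glue bottle, 58 mm in diameter, 150 mm tall, on the bench behind the fence, origin under its centre. Leave alone.

How it is judged:
At the end, for the whole second after the job is handed in: The stop's flat face is within 1.5 mm of the middle of the pen line, measured along the fence, the wheel is at rest, and the four loose things are within 15 mm of where they started (y of stop_edge in the frame of setting_line between -0.0015 and 0.0015 m and velocity of joint adjuster_wheel between -0.05 and 0.05 rad/s and distance of each of blank, toy_wagon, sanding_block, glue_bottle from where it was at the start of the episode below 0.015 m); the robot touches nothing.
It fails at once if the robot pushes the stop itself (more than 2 N) (contact force between any of the fingers, the arm and length_stop above 2 N).
It fails at once if the wood blank, toy wagon, sanding block or glue bottle is shifted or lifted by more than 15 mm (distance of any of blank, toy_wagon, sanding_block, glue_bottle from where it was at the start of the episode above 0.015 m).
It also fails if it takes over 58 s, if anything falls off the work surface, if the arm or the gripper's body presses on something with over 40 N, if the wrist force passes 120 N, or if a joint passes its speed limit or range.

## Robot

A 7-joint arm with a two-finger parallel gripper is mounted at the origin on the work surface. World frame = base frame: x ahead of the robot, y to its left, z up, the work surface at z = 0. Lengths are in m, angles in rad, forces in N, time in s.
With the tool pointing down it reaches from about 0.4 to 0.875 m from the base axis. Payload 6.5 kg.
Tool frame: the origin (TCP) lies on the mounting face of the last link; the fingertips stand 166 mm ahead of it and the grasp point (between the pads) lies 147 mm ahead of it; z points along the fingers, y is the line along which they close (so a half turn about z gives the same grasp; the last joint's range is limited). The gripper opens to 88 mm and grips with 3 to 60 N. Pads are 18 mm wide; open, the fingers measure 123 mm over their backs; the gripper's body (75 mm by 187 mm) begins 45 mm behind the grasp point.
Start: joints at [-1.374, 0.536, -0.004, 1.538, 0.003, 1.067, -0.071], TCP at [0.169, 0.628, 0.405] pointing down, gripper open.
Joint ranges: [-2.7, 2.7], [-0.37, 2.16], [-1.27, 1.26], [0.24, 2.4], [-1.31, 4.45], [0.19, 1.91], [-2.76, 2.76]. Speed limits (rad/s): [2.39, 2.39, 3.14, 3.14, 3.14, 3.14, 3.14].

## Interface

Orientations are given as a 3x3 rotation matrix whose columns are the frame's x, y, z axes.
In Python, from station import manip gives the robot as it stands.
- The arm moves only by the shell command python3 -m handwheel 'ROWS'. ROWS is JSON, a list of rows, each a list of 5 numbers: the shift along the tool's x, y, z in m, then the turn about the tool's z in rad, then the finger opening in m, from 0 to 0.0881. A call has 1 to 5 rows; each row is the pose to reach, as a shift and turn from the pose commanded when the call began, along the tool's axes at that moment; what a row does not reach only later rows make up. A row lasts 1/12 s, in which the tool goes at most 41.7 mm and 7.16 degrees, less where a joint would pass 70% of its speed; a pose out of reach is approached as far as the arm can. A call with a gripper value outside its range is refused whole. The fingers move at their own pace and stop on an object; the grip force is fixed at half the most. Time passes only in rows, so rows that repeat a pose let the fingers close. It gives the time, the measured TCP pose, the force and the opening at its end, in the units of the state.
- manip.get_state(): the state, without advancing time (a new reading comes with each control period).
- manip.read_camera(name): name is "scene" or "top" or "wrist"; returns a dict with "image" (384x512x3 uint8, red, green, blue), "z_map" (384x512 float32, m along the optical axis (not along the pixel's ray), 0 where there is no reading), "fx", "fy", "cx", "cy" (pixels), "distortion" ([k1, k2, p1, p2, k3] as OpenCV has them; the pictures are not rectified), "camera_from_world" (4x4, takes a point from world to camera coordinates). Camera axes: x right, y down, z forward; pixel columns grow to the right and rows downward; lengths in m; the calibration is good to about 2 mm. A picture is of the moment at which its call begins.
- manip.hand_in(): hands the job in, once; it reports no verdict.
The state is a dict: "time_s": time; "joint_positions": joint angles; "joint_velocities": joint speeds; "joint_efforts": joint torques, N m; "tool_pos": TCP position; "tcp_rot": TCP orientation; "wrist_force": force on the tool from outside, world axes, zero at the start; "moment": the same for the moment, N m; "gripper_width": finger opening in m.
Only numpy, scipy, OpenCV 4.12 (cv2) and the standard library are available. Lean on these libraries where they do the work, as an engineer would, in place of code of your own. Each camera call takes 0.05 s, during which the arm holds its last target. There are 200 camera calls.

## Working session

There is one attempt and no reset: what is moved stays moved. The work goes in short steps, Python scripts to look and compute and a shell command to move; the robot and the scene stay as the last step left them, time stands still between calls to the robot, and variables do not carry over. Pictures are saved under pics/ and viewed, on a budget of 10 in all, crops included, one or two more only if the job needs it, and the job is handed in when it is done.

```bash
ls; mkdir -p pics; cat > h.py <<'E'
import numpy as np, cv2
from station import manip
def cam(n):
    c=manip.read_camera(n); c["K"]=np.array([[c["fx"],0,c["cx"]],[0,c["fy"],c["cy"]],[0,0,1.]]); c["d"]=np.array(c["distortion"],float); c["T"]=np.array(c["camera_from_world"]); return c
def ray(c,uv,z):
    "pixels -> world points on plane z"
    p=cv2.undistortPoints(np.float64(uv).reshape(-1,1,2),c["K"],c["d"]).reshape(-1,2)
    R=c["T"][:3,:3];o=-R.T@c["T"][:3,3]
    d=np.c_[p,np.ones(len(p))]@R
    return o+d*((z-o[2])/d[:,2])[:,None]
def proj(c,P):
    return cv2.projectPoints(np.float64(P).reshape(-1,3),cv2.Rodrigues(c["T"][:3,:3])[0],c["T"][:3,3],c["K"],c["d"])[0].reshape(-1,2)
def save(n,im): cv2.imwrite("pics/"+n,cv2.cvtColor(im,cv2.COLOR_RGB2BGR))
E
python3 - <<'E'
from h import *
a=cam("top");b=cam("scene");
import pickle;pickle.dump((a,b),open("first.pkl","wb"))
save("top0.png",a["image"]);save("scene0.png",b["image"])
print(a["T"].round(3),a["fx"],b["T"].round(3));s=manip.get_state();print(s)
E
```

```text
pics
[[ 0.024 -1.     0.014 -0.06 ]
 [-0.996 -0.025 -0.085  0.616]
 [ 0.086 -0.012 -0.996  0.971]
 [ 0.     0.     0.     1.   ]] 378.0707037256012 [[-0.642  0.767  0.019  0.422]
 [ 0.588  0.508 -0.629 -0.283]
 [-0.492 -0.392 -0.777  1.416]
 [ 0.     0.     0.     1.   ]]
{'time_s': 0.1, 'joint_positions': array([-1.37421812,  0.53709418, -0.00440094,  1.53871125,  0.00258415,
        1.06727088, -0.07122647]), 'joint_velocities': array([-1.44059579e-03, -7.84443704e-04,  3.25776775e-05, -2.73164015e-03,
       -1.00234453e-03,  1.42987338e-03, -8.02185997e-04]), 'joint_efforts': array([ 2.43210394e-03, -5.72077096e+01,  9.93770175e-01, -2.52233112e+01,
       -5.61625196e-02,  1.34140800e-02,  1.68184647e-05]), 'tool_pos': array([0.1687862 , 0.62742348, 0.40394899]), 'tcp_rot': array([[-9.65673358e-01,  2.59759296e-01, -2.71677164e-04],
       [ 2.59759412e-01,  9.65672272e-01, -1.45284731e-03],
       [-1.15039490e-04, -1.47354664e-03, -9.99998908e-01]]), 'wrist_force': array([ 0.35502221,  0.1206601 , -0.83073171]), 'moment': array([-0.05748175,  0.00162416, -0.00311099]), 'gripper_width': 0.08809222739470676}
```

View pics/top0.png

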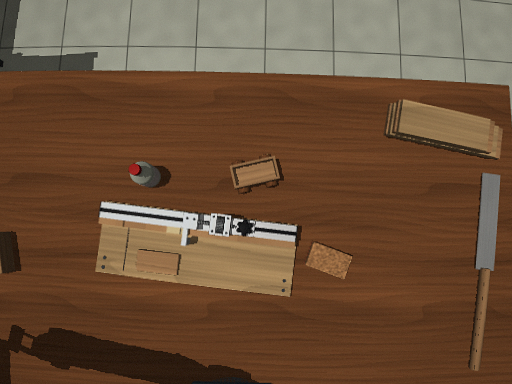

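View pics/scene0.png

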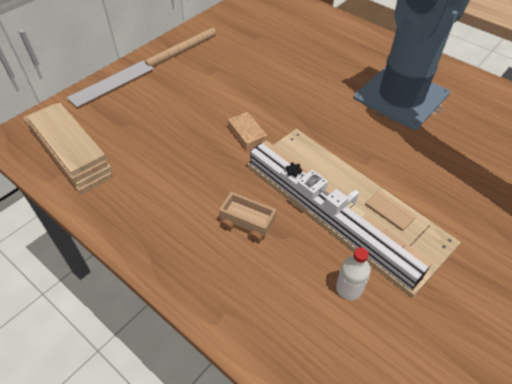

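Top view: the fence runs from (100,210) to (297,235), the stop is near (190,222), the wheel near (220,225) and the knob near (245,228). Next I measure these points.

```bash
python3 - <<'E'
from h import *
import pickle
a,b=pickle.load(open("first.pkl","rb"))
im=a["image"]
save("crop0.png",cv2.resize(im[200:270,160:260],None,fx=8,fy=8,interpolation=cv2.INTER_NEAREST))
# board: bright aluminium + plywood by height from depth
v,u=np.mgrid[0:384,0:512]; z=a["z_map"]
p=cv2.undistortPoints(np.float64(np.c_[u.ravel(),v.ravel()]).reshape(-1,1,2),a["K"],a["d"]).reshape(-1,2)
R=a["T"][:3,:3];P=(np.c_[p,np.ones(len(p))]*z.reshape(-1,1)-a["T"][:3,3])@R
H=P[:,2].reshape(384,512)
m=((H>.06)&(H<.076)).astype(np.uint8); m[:195]=0;m[250:]=0;m[:,:95]=0;m[:,305:]=0
n,l,s,_=cv2.connectedComponentsWithStats(m); q=P.reshape(384,512,3)[m>0]
r=cv2.minAreaRect(np.float32(q[:,:2]*1000)); print("fence rect mm",r,n)
m2=((H>.012)&(H<.025)).astype(np.uint8); m2[:205]=0;m2[:,:90]=0;m2[305:]=0;m2[:,300:]=0
print("base",cv2.minAreaRect(np.float32(P.reshape(384,512,3)[m2>0][:,:2]*1000)))
for lo,hi in((.088,.0965),(.0965,.104),(.104,.12)):
  mm=(H>lo)&(H<hi)&(u>170)&(u<260)&(v>195)&(v<260)
  print(lo,mm.sum(),np.median(P[mm.ravel()],0) if mm.any() else 0, (u[mm].min(),u[mm].max(),v[mm].min(),v[mm].max()) if mm.any() else 0)
E
```

```text
fence rect mm ((512.3778686523438, 97.6103515625), (505.2439270019531, 79.36329650878906), 84.11914825439453) 14
base ((460.4387512207031, 102.92384338378906), (521.5426635742188, 189.7852020263672), 84.42684173583984)
0.088 269 [ 0.52384332 -0.01340776  0.09422402] (np.int64(197), np.int64(252), np.int64(214), np.int64(236))
0.0965 515 [0.52862722 0.05235525 0.09986562] (np.int64(182), np.int64(251), np.int64(213), np.int64(236))
0.104 122 [0.52614267 0.04116975 0.10655804] (np.int64(182), np.int64(223), np.int64(213), np.int64(230))
```

View pics/crop0.png

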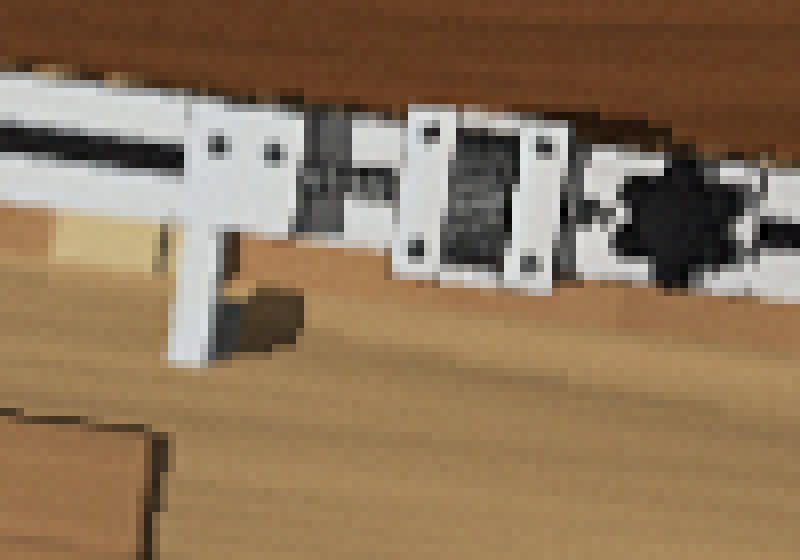

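Crop: the housing centre and wheel are at top-view pixel (220.2,225), and the pen line is at about (180.4,231), just left of the stop arm. Now I work out the approach.

```bash
cat >> h.py <<'E'
YAW=np.deg2rad(-5.7); BX=np.array([np.cos(YAW),np.sin(YAW),0]); BY=np.array([-np.sin(YAW),np.cos(YAW),0])
def need(target,crown_angle=None):
    s=manip.get_state(); R=np.array(s["tcp_rot"]); d=np.array(target)-s["tool_pos"]
    ang=np.arctan2(R[1,0],R[0,0]); want=np.pi/2+YAW
    print("t",s["time_s"],"pos",s["tool_pos"].round(4),"shift tool",(R.T@d).round(4),"turn",round((ang-want+np.pi)%(2*np.pi)-np.pi,4),"F",s["wrist_force"].round(2),"j",s["joint_positions"].round(2))
E
python3 - <<'E'
from h import *
import pickle
a,b=pickle.load(open("first.pkl","rb"))
c=ray(a,np.array([[408,105],[575,122],[393,275],[552,295]])/8.+[160,200]-.5,.098); print(c,c.mean(0))
w=ray(a,[[482/8+160-.5,200/8+200-.5]],.110);print(w)
l=ray(a,[[163/8+160-.5,248/8+200-.5]],.069);print(l, (l-w)@BX,(l-w)@BY)
t=c.mean(0); t[2]=.34; need(t)
E
```

```text
[[0.55413378 0.05902971 0.098     ]
 [0.55023265 0.00801463 0.098     ]
 [0.50247414 0.06196332 0.098     ]
 [0.49764858 0.01354204 0.098     ]] [0.52612229 0.03563742 0.098     ]
[[0.52594209 0.03472016 0.11      ]]
[[0.50804086 0.13745363 0.069     ]] [-0.02801619] [0.10044756]
t 0.1 pos [0.1688 0.6274 0.4039] shift tool [-0.4988 -0.4786  0.0647] turn 1.4075 F [ 0.36  0.12 -0.83] j [-1.37  0.54 -0.    1.54  0.    1.07 -0.07]
```

```bash
python3 -m handwheel '[[-0.499,-0.479,0,1.4075,0],[-0.499,-0.479,0,1.4075,0],[-0.499,-0.479,0,1.4075,0],[-0.499,-0.479,0,1.4075,0],[-0.499,-0.479,0,1.4075,0]]'
python3 -c "
from h import *
need([.5261,.0356,.36])"
```

```text
time_s: 0.52
tool_pos: [0.2771, 0.4473, 0.4045]
tcp_rot: [[-0.626, 0.779, -0.0], [0.779, 0.626, -0.0], [-0.0, -0.0, -1.0]]
wrist_force: [0.7, 0.4, -0.2]
gripper_width: 0.057
t 0.5167 pos [0.2771 0.4473 0.4045] shift tool [-0.4769 -0.0638  0.0445] turn 0.7765 F [ 0.74  0.4  -0.22] j [-1.24  0.33  0.17  1.87 -0.07  0.95 -0.36]
```

```bash
python3 -m handwheel '[[-0.477,-0.064,0,0.776,0],[-0.477,-0.064,0,0.776,0],[-0.477,-0.064,0,0.776,0],[-0.477,-0.064,0,0.776,0],[-0.477,-0.064,0,0.776,0]]'
python3 -c "
from h import *
need([.5261,.0356,.36])"
```

```text
time_s: 0.93
tool_pos: [0.3858, 0.2697, 0.4047]
tcp_rot: [[-0.052, 0.999, -0.0], [0.999, 0.052, 0.0], [0.0, -0.0, -1.0]]
wrist_force: [0.1, 0.9, -0.8]
gripper_width: 0.0237
t 0.9333 pos [0.3858 0.2697 0.4047] shift tool [-0.2411  0.1279  0.0446] turn 0.1516 F [ 0.14  0.94 -0.79] j [-1.03  0.24  0.38  2.02 -0.11  0.91 -0.54]
```

```bash
python3 -m handwheel '[[0,0,0,0,0]]'
python3 -c "
from h import *
need([.5261,.0356,.36])"
```

```text
time_s: 1.02
tool_pos: [0.389, 0.2644, 0.4049]
tcp_rot: [[-0.041, 0.999, 0.002], [0.999, 0.041, -0.003], [-0.003, 0.001, -1.0]]
wrist_force: [0.6, -0.4, 0.8]
gripper_width: 0.0171
t 1.0167 pos [0.389  0.2644 0.4049] shift tool [-0.2341  0.1276  0.0457] turn 0.1404 F [ 0.63 -0.41  0.84] j [-1.03  0.24  0.39  2.02 -0.11  0.91 -0.54]
```

```bash
python3 -m handwheel '[[-0.234,0.1276,0,0.14,0],[-0.234,0.1276,0,0.14,0],[-0.234,0.1276,0,0.14,0],[-0.234,0.1276,0.0,0.14,0],[-0.234,0.1276,0.0,0.14,0]]'
python3 -m handwheel '[[0,0,0,0,0]]'
python3 -c "
from h import *
need([.5261,.0356,.36])"
```

```text
time_s: 1.43
tool_pos: [0.496, 0.0934, 0.4047]
tcp_rot: [[0.081, 0.997, -0.0], [0.997, -0.081, 0.0], [0.0, -0.0, -1.0]]
wrist_force: [1.3, 0.2, 0.6]
gripper_width: 0.0001
time_s: 1.52
tool_pos: [0.4984, 0.0872, 0.4053]
tcp_rot: [[0.092, 0.996, 0.003], [0.996, -0.092, -0.004], [-0.003, 0.004, -1.0]]
wrist_force: [-0.0, -1.3, -0.3]
gripper_width: 0.0005
t 1.5167 pos [0.4984 0.0872 0.4053] shift tool [-0.0487  0.0322  0.0455] turn 0.0072 F [-0.04 -1.27 -0.32] j [-0.68  0.31  0.51  1.94 -0.18  0.93 -0.17]
```

```bash
python3 -m handwheel '[[-0.0487,0.0322,0.0,0.0072,0],[-0.0487,0.0322,0.04,0.0072,0],[-0.0487,0.0322,0.0455,0.0072,0],[-0.0487,0.0322,0.0455,0.0072,0],[-0.0487,0.0322,0.0455,0.0072,0]]'
python3 - <<'E'
from h import *
need([.5261,.0356,.36])
w=cam("wrist");save("w1.png",w["image"]);print(w["T"].round(3),w["fx"])
a=cam("top");save("t1.png",a["image"])
E
```

```text
time_s: 1.93
tool_pos: [0.5233, 0.0446, 0.359]
tcp_rot: [[0.088, 0.996, -0.002], [0.996, -0.088, 0.0], [-0.0, -0.002, -1.0]]
wrist_force: [-1.0, -0.2, 0.3]
gripper_width: 0.0002
t 1.9333 pos [0.5233 0.0446 0.359 ] shift tool [-0.0088  0.0036 -0.001 ] turn 0.0112 F [-0.95 -0.21  0.3 ] j [-0.56  0.42  0.5   1.93 -0.26  0.86 -0.02]
[[ 0.996 -0.089 -0.001 -0.516]
 [-0.085 -0.947  0.31   0.058]
 [-0.029 -0.308 -0.951  0.376]
 [ 0.     0.     0.     1.   ]] 270.4774799948605
```

View pics/w1.png

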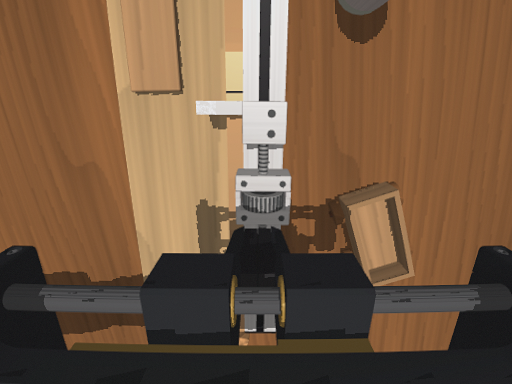

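The wrist view shows the pen line at (235,93), the top +y edge of the stop arm near (220,101), the wheel at (263,202) and the fingertip at (260,235), with the camera almost above the stop. Next I measure the gap.

```bash
cat >> h.py <<'E'
def pts(c):
    v,u=np.mgrid[0:384,0:512]; p=cv2.undistortPoints(np.float64(np.c_[u.ravel(),v.ravel()]).reshape(-1,1,2),c["K"],c["d"]).reshape(-1,2)
    return ((np.c_[p,np.ones(len(p))]*c["z_map"].reshape(-1,1)-c["T"][:3,3])@c["T"][:3,:3]).reshape(384,512,3)
def prof(c,u,v0,v1,w=2):
    g=cv2.cvtColor(c["image"],cv2.COLOR_RGB2GRAY).astype(int); P=pts(c)
    for v in range(v0,v1): print(v,g[v,u-w:u+w+1],c["image"][v,u],P[v,u].round(4),"by",round(float(P[v,u]@BY),4))
E
python3 - <<'E'
from h import *
w=cam("wrist"); o=-w["T"][:3,:3].T@w["T"][:3,3]; print("cam",o,"by",o@BY)
need([.5261,.0356,.36])
prof(w,234,86,118,1)
# wheel region: blob of heights >.1
P=pts(w); m=(P[...,2]>.104)&(P[...,2]<.115); v,u=np.nonzero(m); k=(v>180)&(v<215)&(u>225)&(u<300)
q=P[v[k],u[k]]; print(q.shape, np.median(q,0), q.max(0),q.min(0))
print("crown est by",np.array([.5261,.0356,0])@BY)
E
```

```text
cam [0.53037158 0.12485208 0.3404083 ] by 0.17691113182895488
t 2.0833 pos [0.5238 0.045  0.3603] shift tool [-0.0092  0.0031  0.0003] turn 0.0124 F [ 0.93 -0.18 -0.18] j [-0.56  0.41  0.5   1.93 -0.26  0.86 -0.02]
86 [201 201 201] [222 201 150] [0.5102 0.1417 0.0684] by 0.1917
87 [200 201 200] [221 200 150] [0.5101 0.1408 0.0681] by 0.1908
88 [200 201 200] [222 200 149] [0.5101 0.1399 0.0698] by 0.1898
89 [201 201 201] [222 200 149] [0.51   0.139  0.0697] by 0.1889
90 [204 204 203] [225 204 151] [0.5098 0.1381 0.0686] by 0.1881
91 [207 206 206] [230 205 151] [0.5097 0.1373 0.068 ] by 0.1872
92 [36 37 35] [36 36 44] [0.5096 0.1364 0.0681] by 0.1863
93 [66 68 68] [73 67 60] [0.5095 0.1354 0.0687] by 0.1854
94 [174 174 175] [195 172 130] [0.5094 0.1346 0.0685] by 0.1845
95 [204 204 204] [225 203 150] [0.5093 0.1337 0.0684] by 0.1836
96 [199 198 198] [221 197 147] [0.5093 0.1327 0.0691] by 0.1827
97 [198 198 198] [220 197 147] [0.5092 0.1318 0.0696] by 0.1817
98 [198 198 198] [219 197 147] [0.509  0.1309 0.0688] by 0.1808
99 [197 197 198] [219 196 145] [0.5089 0.13   0.0686] by 0.1799
1
[... 607 characters left out ...]
18 216] [0.509  0.121  0.0826] by 0.171
110 [218 218 218] [220 218 216] [0.509  0.1202 0.0829] by 0.1701
111 [217 219 218] [221 218 216] [0.5088 0.1193 0.0822] by 0.1692
112 [218 218 218] [220 217 215] [0.5087 0.1184 0.0822] by 0.1683
113 [220 219 219] [221 219 217] [0.5086 0.1175 0.0824] by 0.1674
114 [214 213 216] [218 212 208] [0.5086 0.1167 0.0832] by 0.1666
115 [161 161 169] [169 159 149] [0.5085 0.1158 0.0834] by 0.1657
116 [82 83 82] [103  78  52] [0.5072 0.1144 0.0699] by 0.1642
117 [86 87 86] [107  83  58] [0.5068 0.1133 0.0664] by 0.1631
(525, 3) [0.52690222 0.03601202 0.10814403] [0.54162723 0.04460503 0.11151115] [0.51263522 0.02647798 0.10400478]
crown est by 0.08767609863074814
```

Gap about 8.2 mm, which is 6.4 rad or 129 mm at the rim. Go to 10 mm above the wheel, 13 mm on its +x side.

```bash
python3 -m handwheel '[[-0.0092,0.016,0.02,0.0124,0],[-0.0092,0.016,0.05,0.0124,0],[-0.0092,0.016,0.074,0.0124,0],[-0.0092,0.016,0.074,0.0124,0],[-0.0092,0.016,0.074,0.0124,0]]'
python3 -m handwheel '[[0,0,0,0,0],[0,0,0,0,0]]'
python3 -c "
from h import *
need([.5261,.0356,.276])"
```

```text
time_s: 2.5
tool_pos: [0.5386, 0.0338, 0.2855]
tcp_rot: [[0.1, 0.995, -0.001], [0.995, -0.1, 0.0], [-0.0, -0.001, -1.0]]
wrist_force: [0.4, 0.2, 0.8]
gripper_width: 0.0003
time_s: 2.67
tool_pos: [0.5395, 0.0334, 0.2872]
tcp_rot: [[0.101, 0.995, 0.003], [0.995, -0.101, 0.001], [0.001, 0.003, -1.0]]
wrist_force: [-0.2, 0.7, -0.1]
gripper_width: 0.0003
t 2.6667 pos [0.5395 0.0334 0.2872] shift tool [ 0.0008 -0.0136  0.0111] turn -0.0015 F [-0.22  0.74 -0.14] j [-0.48  0.55  0.44  1.94 -0.35  0.72  0.06]
```

```bash
python3 -m handwheel '[[0,0,0.008,0,0],[0,0,0.0125,0,0],[0,0,0.0125,0,0]]'
python3 -m handwheel '[[0,-0.005,0,0,0],[0,-0.010,0,0,0],[0,-0.010,0,0,0]]'
python3 - <<'E'
from h import *
need([.5261,.0356,.276])
w=cam("wrist");save("w2.png",w["image"][60:260,160:360].repeat(3,0).repeat(3,1))
E
```

```text
time_s: 2.92
tool_pos: [0.5414, 0.0331, 0.2746]
tcp_rot: [[0.102, 0.995, 0.008], [0.995, -0.102, 0.001], [0.001, 0.008, -1.0]]
wrist_force: [3.8, 0.1, 7.1]
gripper_width: 0.0006
time_s: 3.17
tool_pos: [0.5317, 0.034, 0.2761]
tcp_rot: [[0.102, 0.995, 0.01], [0.995, -0.102, 0.001], [0.002, 0.01, -1.0]]
wrist_force: [2.1, -0.3, 21.5]
gripper_width: 0.0004
t 3.1667 pos [0.5317 0.034  0.2761] shift tool [ 0.0011 -0.0057  0.    ] turn -0.0026 F [ 2.14 -0.31 21.48] j [-0.48  0.56  0.43  1.97 -0.36  0.68  0.07]
```

View pics/w2.png

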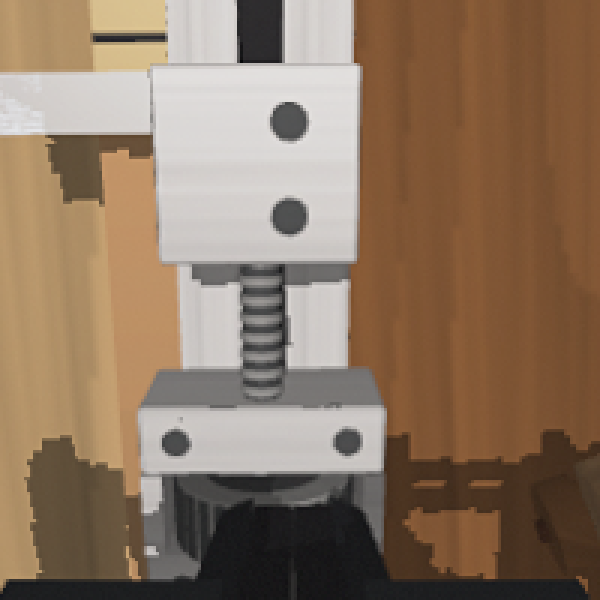

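```bash
cat >> h.py <<'E'
CR=np.array([.5261,.0356,0])
def gap(n="wrist"):
    c=cam(n); out=[]
    for bx in (-.031,-.029,-.027):
        s=np.arange(.07,.125,.0002); Q=CR+BX*bx+np.outer(s,BY)+[0,0,.069]
        uv=proj(c,Q); px=cv2.remap(c["image"],np.float32(uv[:,:1]),np.float32(uv[:,1:]),cv2.INTER_LINEAR)[:,0].astype(float)
        g=px.mean(1); k=s>.094; i0=np.where(k)[0][np.argmin(g[k])]
        dk=np.clip((190-g)/150,0,1)*(abs(s-s[i0])<.003); ln=(s*dk).sum()/dk.sum()
        wh=((px[:,0]-px[:,2])<40)&(g>150)&(s<ln-.0005)
        j=np.where(wh)[0].max(); e=(ray(c,[uv[j]],.083)-CR)[0]@BY
        out.append((round(ln*1e3,2),round(e*1e3,2),round((e-ln)*1e3,2)))
    o=-c["T"][:3,:3].T@c["T"][:3,3]
    print("line,edge,y",out,"cam by",((o-CR)@BY).round(3))
E
python3 -c "
from h import *
gap()"
python3 -m handwheel '[[0,-0.008,0,0,0],[0,-0.016,0,0,0],[0,-0.016,0,0,0]]'
python3 -c "
from h import *
need([.5261,.0356,.276]);gap()"
```

```text
line,edge,y [(np.float64(98.14), np.float64(90.47), np.float64(-7.67)), (np.float64(98.13), np.float64(90.47), np.float64(-7.66)), (np.float64(98.22), np.float64(90.47), np.float64(-7.75))] cam by 0.079
time_s: 3.52
tool_pos: [0.514, 0.0357, 0.2753]
tcp_rot: [[0.102, 0.995, 0.005], [0.995, -0.102, 0.002], [0.002, 0.005, -1.0]]
wrist_force: [-3.3, -0.7, 22.9]
gripper_width: 0.0002
t 3.5167 pos [0.514  0.0357 0.2753] shift tool [ 0.0011  0.012  -0.0007] turn -0.0024 F [-3.27 -0.69 22.91] j [-0.5   0.53  0.43  2.01 -0.36  0.67  0.07]
line,edge,y [(np.float64(98.18), np.float64(91.77), np.float64(-6.41)), (np.float64(98.14), np.float64(91.77), np.float64(-6.38)), (np.float64(98.13), np.float64(91.77), np.float64(-6.37))] cam by 0.079
```

```bash
python3 -m handwheel '[[0,0,-0.012,0,0],[0,0.006,-0.015,0,0],[0,0.026,-0.012,0,0],[0,0.026,0,0,0],[0,0.026,0,0,0]]'
python3 -m handwheel '[[0,-0.009,0,0,0],[0,-0.018,0,0,0],[0,-0.026,0,0,0],[0,-0.026,0,0,0]]'
python3 -c "
from h import *
need([.5261,.0356,.276]);gap()"
python3 -m handwheel '[[0,0,-0.012,0,0],[0,0.006,-0.015,0,0],[0,0.026,-0.012,0,0],[0,0.026,0,0,0],[0,0.026,0,0,0]]'
python3 -m handwheel '[[0,-0.009,0,0,0],[0,-0.018,0,0,0],[0,-0.026,0,0,0],[0,-0.026,0,0,0]]'
python3 -c "
from h import *
need([.5261,.0356,.276]);gap()"
```

```text
time_s: 3.98
tool_pos: [0.5428, 0.033, 0.2738]
tcp_rot: [[0.102, 0.995, 0.011], [0.995, -0.102, -0.0], [0.001, 0.011, -1.0]]
wrist_force: [6.7, 0.6, 11.0]
gripper_width: 0.0006
time_s: 4.32
tool_pos: [0.5141, 0.0357, 0.2751]
tcp_rot: [[0.102, 0.995, 0.006], [0.995, -0.102, 0.002], [0.002, 0.006, -1.0]]
wrist_force: [-5.6, 0.1, 31.0]
gripper_width: 0.0002
t 4.3167 pos [0.5141 0.0357 0.2751] shift tool [ 0.0012  0.0119 -0.0008] turn -0.0025 F [-5.58  0.14 30.97] j [-0.5   0.53  0.43  2.01 -0.36  0.66  0.07]
line,edge,y [(np.float64(98.19), np.float64(93.61), np.float64(-4.58)), (np.float64(98.19), np.float64(93.61), np.float64(-4.58)), (np.float64(98.18), np.float64(93.61), np.float64(-4.57))] cam by 0.079
time_s: 4.78
tool_pos: [0.543, 0.0328, 0.2736]
tcp_rot: [[0.102, 0.995, 0.012], [0.995, -0.102, -0.001], [0.001, 0.012, -1.0]]
wrist_force: [6.9, 0.3, 11.4]
gripper_width: 0.0005
time_s: 5.12
tool_pos: [0.5145, 0.0355, 0.2751]
tcp_rot: [[0.102, 0.995, 0.007], [0.995, -0.102, 0.001], [0.002, 0.006, -1.0]]
wrist_force: [-5.8, -0.7, 34.4]
gripper_width: 0.0001
t 5.1167 pos [0.5145 0.0355 0.2751] shift tool [ 0.0013  0.0116 -0.0008] turn -0.0028 F [-5.81 -0.73 34.35] j [-0.5   0.54  0.44  2.01 -0.36  0.66  0.07]
line,edge,y [(np.float64(98.35), np.float64(95.64), np.float64(-2.71)), (np.float64(98.34), np.float64(95.64), np.float64(-2.7)), (np.float64(98.33), np.float64(95.64), np.float64(-2.69))] cam by 0.079
```

```bash
python3 -m handwheel '[[0,0,-0.012,0,0],[0,0.006,-0.015,0,0],[0,0.026,-0.012,0,0],[0,0.026,-0.001,0,0],[0,0.026,-0.001,0,0]]'
python3 -m handwheel '[[0,-0.009,0,0,0],[0,-0.018,0,0,0],[0,-0.026,0,0,0],[0,-0.026,0,0,0]]'
python3 -c "
from h import *
need([.5261,.0356,.276]);gap()"
```

```text
time_s: 5.58
tool_pos: [0.5425, 0.0329, 0.274]
tcp_rot: [[0.102, 0.995, 0.01], [0.995, -0.102, -0.001], [0.0, 0.01, -1.0]]
wrist_force: [6.5, 0.5, 11.3]
gripper_width: 0.0002
time_s: 5.92
tool_pos: [0.5132, 0.0356, 0.2748]
tcp_rot: [[0.102, 0.995, 0.003], [0.995, -0.102, 0.001], [0.001, 0.003, -1.0]]
wrist_force: [-6.8, -0.2, 26.2]
gripper_width: 0.0002
t 5.9167 pos [0.5132 0.0356 0.2748] shift tool [ 0.0013  0.0128 -0.0011] turn -0.0025 F [-6.81 -0.25 26.17] j [-0.5   0.54  0.44  2.01 -0.36  0.67  0.07]
line,edge,y [(np.float64(100.02), np.float64(97.67), np.float64(-2.35)), (np.float64(99.99), np.float64(97.67), np.float64(-2.33)), (np.float64(99.99), np.float64(97.67), np.float64(-2.32))] cam by 0.079
```

The line is now partly hidden behind the arm's top edge in this view, so I lift and look from the +y side.

```bash
python3 -m handwheel '[[0,0,-0.030,0,0],[0,0,-0.06,0,0],[0.035,0.012,-0.06,0,0],[0.035,0.012,-0.06,0,0],[0.035,0.012,-0.06,0,0]]'
python3 -m handwheel '[[0,0,0,0,0],[0,0,0,0,0]]'
python3 - <<'E'
from h import *
need([.5261,.0356,.276]);gap()
w=cam("wrist"); u,v=proj(w,[CR+BX*-.028+BY*.098+[0,0,.069]])[0].round().astype(int); print(u,v)
save("w3.png",cv2.resize(w["image"][v-30:v+30,u-40:u+40],None,fx=10,fy=10,interpolation=cv2.INTER_NEAREST))
prof(w,int(u),v-8,v+12,1)
E
```

```text
time_s: 6.38
tool_pos: [0.5281, 0.0715, 0.3321]
tcp_rot: [[0.098, 0.995, -0.001], [0.995, -0.098, 0.0], [0.0, -0.001, -1.0]]
wrist_force: [-1.3, 0.4, 0.4]
gripper_width: 0.0002
time_s: 6.55
tool_pos: [0.5275, 0.0686, 0.3322]
tcp_rot: [[0.102, 0.995, -0.003], [0.995, -0.102, -0.001], [-0.001, -0.003, -1.0]]
wrist_force: [-0.9, 0.3, -0.2]
gripper_width: 0.0008
t 6.55 pos [0.5275 0.0686 0.3322] shift tool [-0.0329  0.0021  0.0563] turn -0.0029 F [-0.87  0.35 -0.21] j [-0.59  0.47  0.49  1.93 -0.3   0.81 -0.05]
line,edge,y [(np.float64(98.22), np.float64(97.54), np.float64(-0.68)), (np.float64(98.23), np.float64(97.54), np.float64(-0.69)), (np.float64(98.22), np.float64(97.54), np.float64(-0.68))] cam by 0.113
228 120
112 [190 191 191] [214 189 139] [0.5089 0.1424 0.0687] by 0.1922
113 [191 191 191] [214 189 139] [0.5089 0.1416 0.0696] by 0.1914
114 [191 191 191] [214 189 139] [0.5088 0.1407 0.0693] by 0.1906
115 [189 190 189] [214 188 138] [0.5086 0.1399 0.0686] by 0.1897
116 [191 190 190] [214 188 138] [0.5086 0.1391 0.0693] by 0.1889
117 [195 195 194] [219 193 141] [0.5084 0.1382 0.06
[... 209 characters left out ...]
143] [147 143 141] [0.5084 0.1351 0.0733] by 0.1849
122 [205 206 204] [209 205 201] [0.5094 0.1348 0.0828] by 0.1847
123 [215 213 214] [216 213 209] [0.5093 0.134  0.0828] by 0.1839
124 [212 212 213] [215 211 208] [0.5093 0.1333 0.0841] by 0.1832
125 [211 211 212] [214 211 207] [0.5091 0.1324 0.0831] by 0.1823
126 [210 211 211] [213 210 207] [0.509  0.1316 0.083 ] by 0.1815
127 [211 209 210] [213 208 206] [0.5089 0.1308 0.0834] by 0.1807
128 [210 211 211] [214 210 207] [0.5088 0.13   0.0833] by 0.1799
129 [209 210 209] [213 209 206] [0.5087 0.1292 0.0831] by 0.179
130 [210 209 210] [213 208 206] [0.5087 0.1284 0.0843] by 0.1783
131 [209 209 209] [213 208 205] [0.5085 0.1276 0.0835] by 0.1774
```

View pics/w3.png

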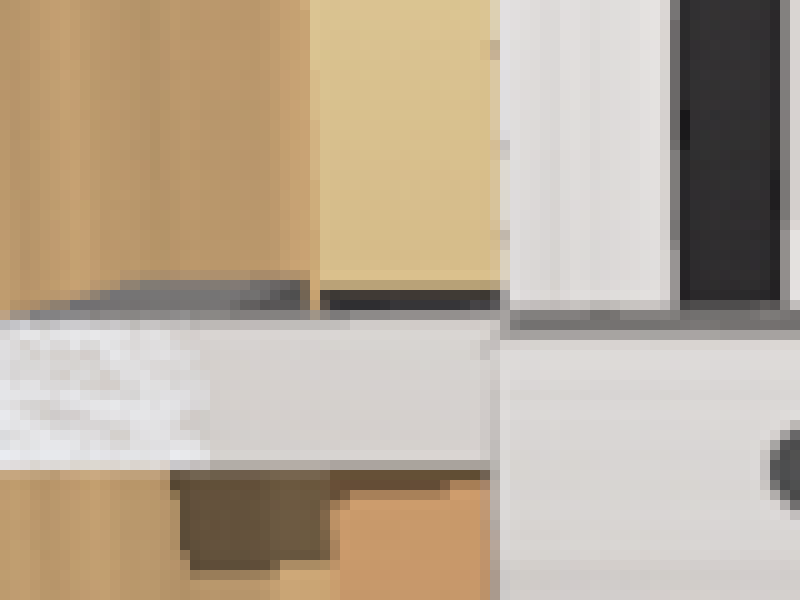

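The picture shows the arm's face just short of the line: the line's far edge is at row 118.3 and the arm's top edge at about row 121.3. The gap is about 0.7 to 0.8 mm. A short stroke of about 9 mm should close it.

```bash
python3 -m handwheel '[[-0.035,0.006,0,0,0],[-0.035,0.006,0.0,0,0],[-0.035,0.006,0.03,0,0],[-0.035,0.006,0.048,0,0],[-0.035,0.006,0.048,0,0]]'
python3 -c "
from h import *
need([.5261,.0356,.276])"
python3 -m handwheel '[[0,0,0.012,0,0],[0,0,0.012,0,0],[0,-0.005,0.012,0,0],[0,-0.009,0.012,0,0],[0,-0.009,0.012,0,0]]'
python3 -c "
from h import *
need([.5261,.0356,.276])"
python3 -m handwheel '[[0,0,-0.030,0,0],[0,0,-0.06,0,0],[0.04,0,-0.06,0,0],[0.04,0,-0.06,0,0],[0.04,0,-0.06,0,0]]'
python3 -m handwheel '[[0,0,0,0,0],[0,0,0,0,0]]'
python3 - <<'E'
from h import *
need([.5261,.0356,.276]);gap()
w=cam("wrist"); u,v=proj(w,[CR+BX*-.028+BY*.098+[0,0,.069]])[0].round().astype(int); print(u,v)
save("w4.png",cv2.resize(w["image"][v-30:v+30,u-40:u+40],None,fx=10,fy=10,interpolation=cv2.INTER_NEAREST))
prof(w,int(u),v-4,v+6,1)
E
```

```text
time_s: 7.07
tool_pos: [0.529, 0.033, 0.2826]
tcp_rot: [[0.103, 0.995, -0.006], [0.995, -0.103, -0.001], [-0.002, -0.006, -1.0]]
wrist_force: [-0.4, -0.6, -0.3]
gripper_width: 0.0004
t 7.0667 pos [0.529  0.033  0.2826] shift tool [ 0.0023 -0.0031  0.0066] turn -0.0036 F [-0.38 -0.55 -0.31] j [-0.49  0.55  0.45  1.96 -0.35  0.71  0.07]
time_s: 7.48
tool_pos: [0.5235, 0.0338, 0.2762]
tcp_rot: [[0.103, 0.995, 0.006], [0.995, -0.103, -0.0], [0.001, 0.006, -1.0]]
wrist_force: [-1.2, -2.7, 12.9]
gripper_width: 0.0009
t 7.4833 pos [0.5235 0.0338 0.2762] shift tool [0.0021 0.0024 0.0002] turn -0.0035 F [-1.23 -2.72 12.94] j [-0.49  0.55  0.44  1.99 -0.36  0.68  0.07]
time_s: 7.9
tool_pos: [0.5263, 0.0766, 0.3347]
tcp_rot: [[0.098, 0.995, 0.002], [0.995, -0.098, 0.001], [0.002, 0.002, -1.0]]
wrist_force: [-1.0, 0.0, -0.5]
gripper_width: 0.0004
time_s: 8.07
tool_pos: [0.5258, 0.0735, 0.3337]
tcp_rot: [[0.103, 0.995, -0.0], [0.995, -0.103, -0.001], [-0.001, 0.0, -1.0]]
wrist_force: [-0.5, 0.1, 0.2]
gripper_width: 0.0004
t 8.0667 pos [0.5258 0.0735 0.3337] shift tool [-0.0376  0.0042  0.0577] tu
[... 232 characters left out ...]
.float64(98.18), np.float64(-0.16))] cam by 0.118
230 125
121 [189 189 189] [213 187 137] [0.5082 0.1396 0.069 ] by 0.1894
122 [191 191 191] [216 189 139] [0.5081 0.1388 0.0686] by 0.1885
123 [175 177 178] [200 175 129] [0.5079 0.1379 0.0685] by 0.1877
124 [114 115 120] [129 114  85] [0.5079 0.1371 0.0695] by 0.1869
125 [51 46 45] [46 46 50] [0.5079 0.1363 0.0699] by 0.186
126 [111 109 109] [111 108 108] [0.5076 0.1354 0.069 ] by 0.1851
127 [182 184 184] [187 183 180] [0.5088 0.1354 0.081 ] by 0.1853
128 [214 214 215] [218 213 211] [0.509  0.1348 0.0842] by 0.1847
129 [210 210 211] [214 209 208] [0.5089 0.134  0.0835] by 0.1838
130 [209 209 210] [213 208 207] [0.5088 0.1332 0.0842] by 0.1831
```

View pics/w4.png

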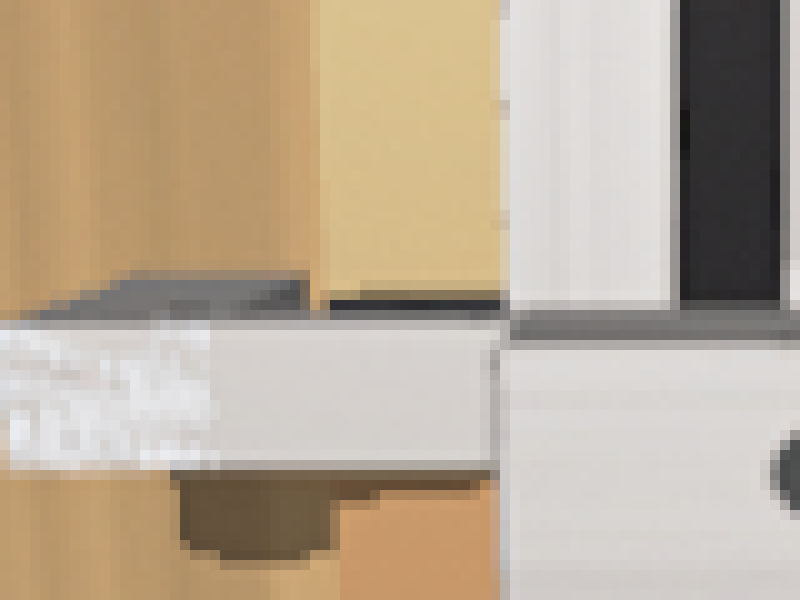

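The face now stands within a few tenths of a millimetre of the middle of the line, and the arm is clear of everything. Handing in.

```bash
python3 -c "
from h import *
print(manip.hand_in())"
```

```text
the job is handed in; nothing more can be done
None
```

I set the stop by rolling the wheel under the closed fingertips: four full strokes of about 26 mm, then one short stroke of about 9 mm. I handed in at about 8 s.

- **Stop position:** the last wrist-camera check put the stop's face 0.2 mm short of the line's middle. Using the line position measured earlier, when it was fully in view, the gap comes out at about 0. The tolerance is 1.5 mm.
- **Check that disagreed:** after the fourth full stroke, the view from the wheel side read 2.3 mm short. The arm was hiding part of the line in that view. A view from the other side gave 0.7 mm, so I went by that one.
- **Forces:** the highest wrist force I read was about 35 N, with the fingertips pressing on the wheel. After lifting off, the reading fell back to near zero.
- **Not checked:** I did not measure the four loose things again at the end. The arm stayed above or clear of them throughout and there was no unexpected contact force. I also had no direct reading of the wheel's speed, but the fingers had been off it for about half a second when I took the last picture.

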